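# Set a sine plate to 30 degrees on a gauge block

### The arm

A 6-joint arm with a two-finger parallel gripper is mounted at the origin on a cart in front of the work surface, level with it; the furniture and walls round the work are solid. World frame = base frame: x ahead of the robot, y to its left, z up, the work surface at z = 0. Lengths are in mm, angles in rad, forces in N, time in s.
With the tool pointing down it reaches from about 275 to 750 mm from the base axis. Payload 10.2 kg.
Tool frame: the origin (TCP) lies between the finger pads; the fingertips stand 19 mm ahead of it and the grasp point (between the pads) is the TCP; z points along the fingers, y is the line along which they close (so a half turn about z gives the same grasp; the last joint's range is limited). The gripper opens to 85 mm and grips with 20 to 120 N. Pads are 22 mm wide; open, the fingers measure 114 mm over their backs; the gripper's body (76 mm by 85 mm) begins 54 mm behind the grasp point. The pads swing forward as they close: fully open they stand 13 mm farther back than shut.
Start: joints at [1.031, 0.313, 1.498, -0, 1.331, -0.223], TCP at [163.565, 498.877, 250.294] pointing down, gripper open.
Joint ranges: [-2.94, 2.94], [-0.97, 2.17], [0.19, 2.56], [-1.23, 4.37], [0.02, 3.11], [-2.88, 2.88]. Speed limits (rad/s): [2.39, 2.39, 3.01, 3.14, 3.14, 3.14].

### API

Orientations are given as a unit quaternion [w, x, y, z].
In Python, from rig import sense, capture, finish_job gives the robot as it stands. The module is installed in compiled form; this text tells all that it offers.
- The arm moves only by the tool move_arm, never from a script. Its argument "moves" is a list of rows, each an object with "turn": the turn, a rotation vector about the tool's x, y, z in rad, a list of three; "translation": the shift along the tool's x, y, z in mm, a list of three; "hand": the opening, from 0 (shut) to 1 (fully open). In form: [{"turn": [wx, wy, wz], "translation": [x, y, z], "hand": hand}, ...]. A call has 1 to 10 rows; each row shifts and turns the commanded pose from where the row before left it, along the tool's axes as they then stand; what a row does not reach is not made up. A row lasts 1/12 s, in which the tool goes at most 41.7 mm and 7.16 degrees, less where a joint would pass 70% of its speed; a pose out of reach is approached as far as the arm can. A call with a gripper value outside its range is refused whole. The fingers move at their own pace and stop on an object; "grip_force" is the grip in N (left out, the last holds). Time passes only in rows, so rows that do not move let the fingers close. It gives the time, the measured TCP pose, the force, the opening and the grip force at its end, in the units of the state.
- sense(): the state, without advancing time (a new reading comes with each control period).
- capture(name): name is "side" or "top"; returns a dict with "image" (400x640x3 uint8, blue, green, red), "z_map" (400x640 float32, mm along the optical axis (not along the pixel's ray), 0 where there is no reading), "vertical_fov" (degrees; the focal length in pixels is half the picture's height over the tangent of half this angle, whatever the lens; pixels are square), "cx", "cy" (the principal point, pixels), "R" (3x3) and "t" (3): a world point X has camera coordinates R X + t. Camera axes: x right, y down, z forward; pixel columns grow to the right and rows downward; lengths in mm; the calibration is good to about 2 mm. A picture is of the moment at which its call begins.
- finish_job(): hands the job in; it is judged then, once.
The state is a dict: "time_s": time; "joints": joint angles; "dq": joint speeds; "tau": joint torques, N m; "eef_pos": TCP position; "ee_rot": TCP orientation; "force": force on the tool from outside, world axes, zero at the start; "wrist_torque": the same for the moment, N m; "grip_width": opening from 0.0 (shut) to 1.0 (fully open); "grip_force": force on a finger pad.
Only numpy, scipy, OpenCV 4.12 (cv2) and the standard library are available. Lean on these libraries where they do the work, as an engineer would, in place of code of your own. Each camera call takes 0.05 s, during which the arm holds its last target. There are 200 camera calls.

### The job

Set the sine plate to 30 degrees: lift its hinged plate by the black knob all the way up to its stop, where the stiff hinge holds it, and stand the small plain ground block, upright on end as it is now, in the scribed rectangle on the base. Then fold the plate down until its roller rests on top of the block, let go, and leave the other things where they are.

Things in the scene. Friction and masses are not known exactly. Their poses are not given: they have to be found in the camera images.
- sine_base: Fixed base of the sine plate: steel slab 126 (x) x 90 (y) x 12 mm high, lying flat on the mat (z = 0). Origin: centre of its underside. Own +x points from the knob end to the hinge end, z up. It does not move, but its place and yaw differ from run to run. Two hinge cheeks stand at its +x end, 30 mm high.
- plate_hinge (a point): Middle of the hinge axis, at base x +48, y 0, z 20 mm; the axis runs along the base's y.
- plate (a joint): Angle of the aluminium plate, rad: 0 = flat over the base, grows as its knob end (base -x) rises; stop at 1.047 (60 degrees); 0.524 (30 degrees) is where the roller meets the 44 mm block. At 0 the plate spans base x -77 to +51, y +-45, z 28 to 36 mm. The hinge is stiff (0.5 N m of friction; plate 0.25 kg) and stays where it is left.
- plate_knob (a point): Centre of the black knob: a drum 20 mm in diameter, 22 mm long along y, on a 9 mm rod, 40 mm beyond the plate's free edge. Moves with the plate: at angle 0 it lies 165 mm from the hinge axis towards base -x and 12 mm above the axis (32 mm above the mat). Pinch it across its flat ends (along base y); it can turn between the fingers.
- plate_roller (a point): Centre of the steel roller fixed under the plate: 16 mm in diameter, 76 mm long along y, in line with the hinge axis at 88 mm from it. Moves with the plate; it rests on the block at 30 degrees, then 76 mm from the hinge axis horizontally.
- block_spot (a point): Centre of the scribed rectangle 31 (x) x 25 (y) mm on top of the base (12 mm above the mat), at base x -28, y 0: under the roller when the plate stands at 30 degrees. Even at its stop the plate leaves no room above the spot for an upright gripper: lean it about 40 degrees, its body towards the knob end.
- gauge_block: Plain ground steel block 26 x 44 x 19 mm, about 0.12 kg, loose, standing on end, 44 mm tall on the mat. Own y is up, own x along the 26 mm side of its foot, own z along the 19 mm side. Origin: middle of a 26 x 44 mm side face, 22 mm above the foot; the block lies on its +z side. Grip it across the 19 mm; placed, the 26 mm side runs along the base's x.
- block_foot (a point): Centre of the block's foot (underside as it stands); the block's axes.
- step_block: Bystander: stepped ground block 40 x 40 x 26 mm; origin under its centre. It and the gauge block swap places from run to run.
- ring: Bystander: steel setting ring 58 mm in diameter, 16 mm high, lying flat; origin under its centre.
- plug: Bystander: double-ended steel plug gauge 26 x 116 x 26 mm, lying; origin under its centre, long side along own y.
- caliper: Bystander: caliper 72 x 230 x 19 mm, lying; origin under its centre, long side along own y.
Not all that is in view belongs to the job. What is shaped like the gauge_block but brown or orange is not meant.

How it is judged (in metres and radians):
On the way, in this order (a step that is already met when the one before it is completed fails the run):
1. the plate has been lifted up (over 55 degrees) (value of joint plate above 0.96 rad), for 0.2 s.
2. the block stands upright in the scribed rectangle, released, with the plate still well above it (over 40 degrees) (x of block_foot in the frame of block_spot between -0.011 and 0.011 m and y of block_foot in the frame of block_spot between -0.025 and 0.025 m and z of block_foot in the frame of block_spot below 0.004 m and angle between gauge_block's own y axis and vertical below 0.06 rad and value of joint plate above 0.7 rad and contact force between the fingers and gauge_block below 0.1 N and linear speed of gauge_block below 0.02 m/s), for 0.2 s.
At the end, for the whole second after the job is handed in: The plate stands at 30 degrees within 1.4 degrees (0.4986 to 0.5486 rad), at rest, its roller on the block; the block stands upright (within 0.06 rad) on the base with its foot's centre within 11 mm of the scribed rectangle's centre along the base and 25 mm across it (x of block_foot in the frame of block_spot between -0.011 and 0.011 m and y of block_foot in the frame of block_spot between -0.025 and 0.025 m and z of block_foot in the frame of block_spot below 0.004 m and angle between gauge_block's own y axis and vertical below 0.06 rad and value of joint plate between 0.4986 and 0.5486 rad and velocity of joint plate between -0.02 and 0.02 rad/s and linear speed of gauge_block below 0.02 m/s); the robot touches nothing.
It fails at once if a bystander (stepped block, ring, plug gauge, caliper) pushed more than 20 mm (distance of any of step_block, ring, plug, caliper from where it was at the start of the episode above 0.02 m).
It fails at once if the gauge block tipped over (angle between gauge_block's own y axis and vertical above 0.6 rad).
It also fails if it takes over 61 s, if anything falls off the work surface, if the arm or the gripper's body presses on something with over 40 N, if the wrist force passes 120 N, or if a joint passes its speed limit or range.

## Working session

There is one attempt and no reset: what is moved stays moved. The work goes in short steps, Python scripts to look and compute and a tool call to move; the robot and the scene stay as the last step left them, time stands still between calls to the robot, and variables do not carry over. Pictures are saved under pics/ and viewed, at most 10 in all, crops included, and the job is handed in when it is done.

Besides the shell and the picture viewer there is one more tool, called after "Call:" by a JSON object that holds its "op" and its "data". move_arm: Moves the arm, as the interface text tells. Its arguments: {"type":"object","properties":{"moves":{"type":"array","items":{"type":"object","properties":{"turn":{"type":"array","items":{"type":"number"}},"translation":{"type":"array","items":{"type":"number"}},"hand":{"type":"number"}}}},"grip_force":{"type":"number"}},"required":["moves"]}

```bash
mkdir -p pics; python3 - <<'E'
from rig import sense,capture
import cv2,numpy as np
for n in("top","side"):
    c=capture(n);cv2.imwrite(f"pics/{n}0.png",c["image"]);np.savez(f"{n}0.npz",**c)
    print(n,c["vertical_fov"],c["cx"],c["cy"],np.round(c["R"],3).tolist(),np.round(c["t"],1))
s=sense();print(s)
E
```

```text
top 45.684585096028144 318.65634545647663 194.49846335371035 [[-0.018, -0.999, 0.029], [-0.998, 0.016, -0.063], [0.062, -0.03, -0.998]] [  69.5  571.  1013. ]
side 44.92230260559315 319.7620427867289 193.24204265809772 [[-0.998, -0.053, 0.026], [-0.048, 0.471, -0.881], [0.035, -0.88, -0.473]] [ 588.3   50.2 1116. ]
{'time_s': 0.1, 'joints': array([ 1.03059939e+00,  3.13400865e-01,  1.49834103e+00,  2.86231831e-05,
        1.33100642e+00, -2.23400294e-01]), 'dq': array([ 0.00022708, -0.00320537, -0.00222457, -0.00145927,  0.00120021,
        0.00090632]), 'tau': array([ 3.15979414e-03, -4.12893963e+01, -2.60142267e+01, -1.47546830e-04,
        3.02021297e-03, -2.03579293e-05]), 'eef_pos': array([163.44962527, 498.69675398, 249.79636118]), 'ee_rot': array([-2.28193769e-04,  1.57740118e-01,  9.87480491e-01, -5.31046642e-04]), 'force': array([ 0.15059509, -1.0777394 ,  0.36528959]), 'wrist_torque': array([-0.02076359, -0.00223145,  0.02736092]), 'grip_force': 0.0, 'grip_width': 1.0043304129252688}
```

View pics/top0.png

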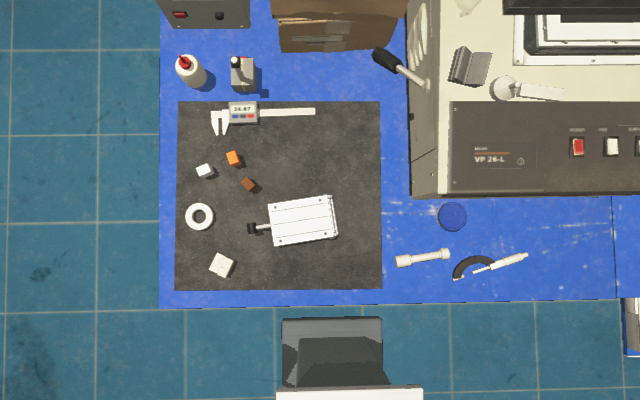

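View pics/side0.png

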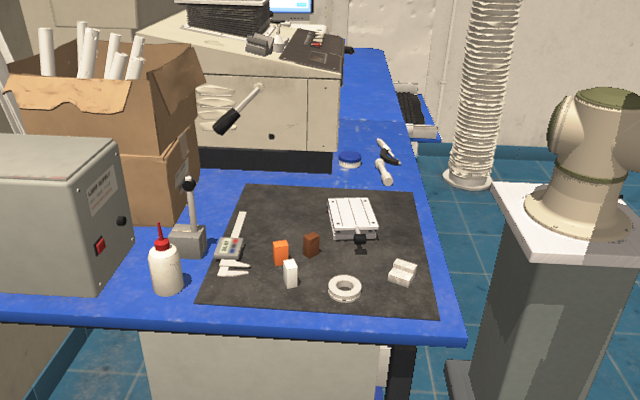

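The top view shows the knob at (251,228), the plate centred near (302,221) with its hinge at right, and the white gauge block at (205,170). Nearby are an orange block (233,158), a brown one (248,184), the ring (199,216), the step block (221,265) and the caliper above. The side view confirms that the tall white block at (290,273) is the gauge block.

```bash
cat > h.py <<'E'
import numpy as np,cv2
def load(n):
    c=dict(np.load(n,allow_pickle=True)); return c
def prep(c):
    c["f"]=200/np.tan(np.radians(float(c["vertical_fov"]))/2); return c
def world(c):
    v,u=np.mgrid[:400,:640]; z=c["z_map"].astype(float); f=prep(c)["f"]
    P=np.stack([(u-c["cx"])/f*z,(v-c["cy"])/f*z,z],-1)
    W=(P-c["t"])@c["R"]; W[z==0]=np.nan; return W
def proj(c,X):
    p=np.asarray(X)@c["R"].T+c["t"]; f=prep(c)["f"]
    return np.c_[p[...,0]/p[...,2]*f+c["cx"],p[...,1]/p[...,2]*f+c["cy"]]
def ray(c,uv,h):
    uv=np.atleast_2d(uv); f=prep(c)["f"]
    d=np.c_[(uv[:,0]-c["cx"])/f,(uv[:,1]-c["cy"])/f,np.ones(len(uv))]@c["R"]
    o=-c["R"].T@c["t"]; return o+d*((h-o[2])/d[:,2])[:,None]
E
python3 - <<'E'
from h import *
c=load("top0.npz");W=world(c)
im=c["image"].astype(int)
bright=im.min(2)>110
mat=W[150:280,180:380];print("mat z",np.nanmedian(W[130:150,300:370,2]))
m=(bright|(W[...,2]>5)).astype(np.uint8); m[:100]=0;m[292:]=0;m[:,:178]=0;m[:,378:]=0
n,l,s,ce=cv2.connectedComponentsWithStats(m)
for i in range(1,n):
    if s[i,4]<30: continue
    k=l==i; print(i,s[i],ce[i].round(1),"z pct",np.nanpercentile(W[k][:,2],[5,25,50,75,95]).round(1),"xy",np.nanmean(W[k][:,:2],0).round(1),"col",im[k].mean(0).round())
# plate top
def rect(k,h):
    cs,_=cv2.findContours(k.astype(np.uint8),cv2.RETR_EXTERNAL,cv2.CHAIN_APPROX_NONE)
    q=max(cs,key=cv2.contourArea)[:,0].astype(float)
    w=ray(c,q,h)[:,:2]; return cv2.minAreaRect(w.astype(np.float32)), cv2.boxPoints(cv2.minAreaRect(w.astype(np.float32))).round(1).tolist()
k=(im.min(2)>110)&(W[...,2]>20); k[:,:262]=0;k[:190]=0;k[255:]=0;k[:,345:]=0
print("plate",rect(cv2.morphologyEx(k.astype(np.uint8),cv2.MORPH_CLOSE,np.ones((3,3))),36))
k=(im.max(2)<45)&(W[...,2]>18);k[:,:240]=0;k[:,262:]=0;k[:215]=0;k[240:]=0
print("knob",k.sum(),W[k].mean(0),rect(k,37))
k=(W[...,2]>32)&bright;k[:,:190]=0;k[:,220:]=0;k[:155]=0;k[182:]=0
print("block",k.sum(),W[k].mean(0),rect(k,44))
v=im[155:185,190:220]
cv2.imwrite("pics/crop.png",np.hstack([cv2.resize(c["image"][150:190,185:265],None,fx=5,fy=5,interpolation=0),cv2.resize(c["image"][190:260,240:345],None,fx=3,fy=3,interpolation=0)[:200]]))
s=load("side0.npz");print(proj(s,[[0,0,0]]))
cv2.imwrite("pics/crop2.png",cv2.resize(s["image"][185:305,240:420],None,fx=4,fy=4,interpolation=0))
E
```

```text
mat z -0.4175021624522487
1 [ 210  101  106   35 1455] [250.4 113.8] z pct [ 0.   3.4  7.3 18.4 21.3] xy [752.4 206.4] col [189. 204. 211.]
33 [226 151  15  16 153] [232.9 158.4] z pct [11.4 38.3 43.3 44.9 46.8] xy [650.4 241.1] col [ 71. 141. 218.]
45 [195 163  19  15 186] [204. 170.] z pct [ 0.9 25.4 42.1 44.3 46. ] xy [626.9 303. ] col [195. 204. 206.]
50 [240 176  16  16 133] [247.8 183.8] z pct [20.4 42.  43.  44.6 46.4] xy [595.4 209.7] col [ 60.  92. 142.]
62 [ 247  193   93   54 3052] [299.9 220.1] z pct [11.1 35.5 37.3 38.9 41.7] xy [517.3 101. ] col [225. 229. 230.]
64 [185 202  29  29 497] [198.6 215.9] z pct [ 1.7 13.6 15.3 16.7 18.8] xy [530.  319.2] col [218. 228. 231.]
90 [208 253  26  25 397] [220.9 264.8] z pct [ 6.4 15.4 18.  25.3 28.1] xy [425.1 271. ] col [211. 226. 231.]
plate (((517.0552978515625, 106.35468292236328), (92.76768493652344, 152.8278350830078), 8.10608196258545), [[460.3999938964844, 175.5], [481.8999938964844, 24.200000762939453], [573.7999877929688, 37.20000076293945], [552.2000122070312, 188.5]])
knob 17 [501.97830589 197.49566604  42.66671283] (((503.103271484375, 196.6766357421875), (19.405508041381836, 3.794816255569458), 8.895232200622559), [[493.20001220703125, 197.10000610351562], [493.79998779296875, 193.3000030517578], [513.0, 196.3000030517578], [512.4000244140625, 200.10000610351562]])
block 128 [626.95495354 302.93704113  43.12769863] (((627.0621337890625, 302.7491149902344), (20.877267837524414, 27.093477249145508), 21.357641220092773), [[612.4000244140625, 311.6000061035156], [622.2999877929688, 286.29998779296875], [641.7000122070312, 293.8999938964844], [631.9000244140625, 319.20001220703125]])
[[574.77720611 214.98234218]]
```

View pics/crop.png

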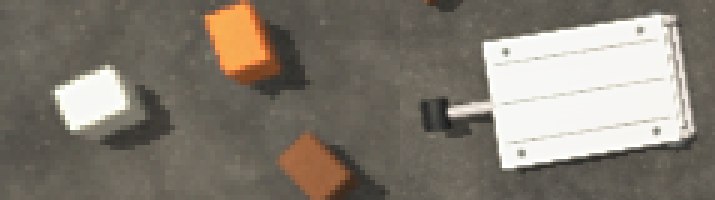

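View pics/crop2.png

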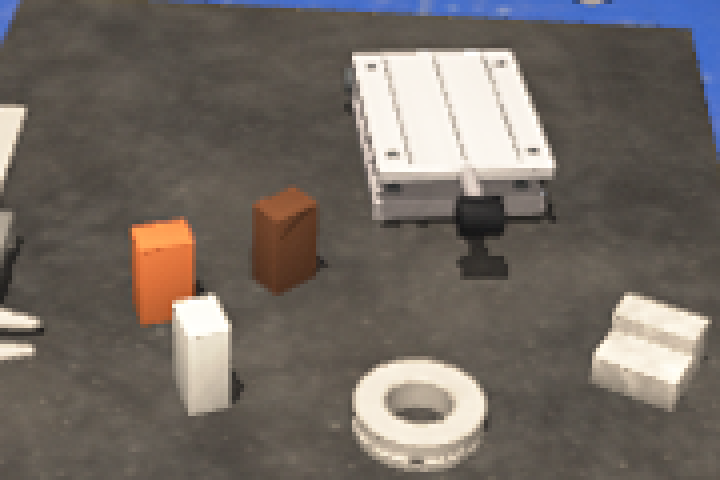

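The crops show the plate's free edge between (268,203) and (274,247), and the knob near (252,228). The gauge block's top is a small white rectangle at about (203,169). I'll refine these numbers next.

```bash
python3 - <<'E'
from h import *
c=load("top0.npz");s=load("side0.npz")
def rect(c,k,h):
    k=k.astype(np.uint8)
    cs,_=cv2.findContours(cv2.resize(k,None,fx=4,fy=4,interpolation=cv2.INTER_NEAREST),cv2.RETR_EXTERNAL,cv2.CHAIN_APPROX_NONE)
    q=max(cs,key=cv2.contourArea)[:,0]/4-.375
    w=ray(c,q,h)[:,:2].astype(np.float32); r=cv2.minAreaRect(w); m=cv2.moments(w)
    return np.round([*r[0],*r[1],r[2]],1),np.round([m['m10']/m['m00'],m['m01']/m['m00']],1)
def win(k,u0,u1,v0,v1):
    z=np.zeros_like(k);z[v0:v1,u0:u1]=k[v0:v1,u0:u1];return z
for n,c,wb,wp,wk in(("top",c,(190,220,155,182),(262,345,190,255),(240,266,215,242)),("side",s,(281,300,255,292),(326,382,195,232),(350,370,230,248))):
    g=c["image"].min(2)
    print(n)
    if n=="side":
        # top face = brighter/distinct rows
        print(g[256:276:2,282:300])
    for th in(150,200,225):
        k=win(g>th,*wb);print(" block",th,k.sum(),rect(c,k,44))
        k=cv2.morphologyEx(win(g>th,*wp).astype(np.uint8),cv2.MORPH_OPEN,np.ones((7,7)));print(" plate",th,rect(c,k,36))
    k=win(c["image"].max(2)<40,*wk);k=cv2.morphologyEx(k.astype(np.uint8),cv2.MORPH_OPEN,np.ones((3,3)));
    vu=np.argwhere(k);print(" knob",k.sum(),vu.mean(0),vu.min(0),vu.max(0),ray(c,vu.mean(0)[::-1],36 if n=="top" else 34))
E
```

```text
top
 block 150 126 (array([627.5, 303.2,  22.4,  29.4,  22.8]), array([627.4, 303.2]))
 plate 150 (array([517.7,  98.6,  91.7, 135.7,   8.1]), array([518.1,  98.8]))
 block 200 108 (array([627.3, 303.3,  20.6,  27.6,  21.3]), array([627.3, 303.5]))
 plate 200 (array([517.7,  99. ,  90.9, 132.5,   8.4]), array([517.7, 100.9]))
 block 225 100 (array([627.5, 303.8,  19.6,  26.7,  22.7]), array([627.4, 303.8]))
 plate 225 (array([517.4, 100.5,  55.4, 128.4,   8. ]), array([517.4, 100.7]))<stdin>:21: RuntimeWarning: Mean of empty slice.
  ret = um.true_divide(
Traceback (most recent call last):
ValueError: zero-size array to reduction operation minimum which has no identity
```

```bash
python3 - <<'E'
from h import *
c=load("top0.npz");s=load("side0.npz")
e=np.array([.142,-.990]);n=np.array([.990,.142]);C=np.array([517.4,100.7])
B=lambda x,y,z:[*(C+(x+13)*e+y*n),z]
pts=[B(-117,0,32),B(-77,45,36),B(-77,-45,36),B(51,45,36),B(51,-45,36)]
print("top",proj(c,pts).round(1).tolist());p=proj(s,pts);print("side crop2",((p-[240,185])*4).round(0).tolist())
t=np.radians(-67.7);l=np.array([np.cos(t),np.sin(t)]);w=np.array([-l[1],l[0]])
b=[[*(np.array([627.4,303.5])+i*13*l+j*9.5*w),z] for z in(44,0) for i,j in((1,1),(1,-1),(-1,-1),(-1,1))]
print("block",((proj(s,b)-[240,185])*4).round(0).tolist())
k=cv2.cvtColor(s["image"],cv2.COLOR_BGR2GRAY)
print([B(*q) for q in((-117,0,32),(-28,0,12),(48,0,20))])
E
```

```text
top [[251.6, 227.8], [266.9, 203.8], [273.5, 245.9], [326.5, 194.3], [333.3, 236.2]]
side crop2 [[477.0, 226.0], [375.0, 177.0], [553.0, 172.0], [349.0, 54.0], [508.0, 50.0]]
block [[169.0, 303.0], [211.0, 295.0], [227.0, 329.0], [185.0, 337.0], [170.0, 382.0], [211.0, 374.0], [227.0, 409.0], [186.0, 417.0]]
[[np.float64(502.632), np.float64(203.66), 32], [np.float64(515.27), np.float64(115.55), 12], [np.float64(526.062), np.float64(40.31), 20]]
```

Call:
{"op": "move_arm", "data": {"moves": [{"turn": [0,0,0.111],"translation": [0,0,0],"hand": 1},{"turn": [0,0,0.111],"translation": [0,0,0],"hand": 1},{"turn": [0,0,0.111],"translation": [0,0,0],"hand": 1},{"turn": [0,0,0.111],"translation": [0,0,0],"hand": 1},{"turn": [0,0,0.111],"translation": [0,0,0],"hand": 1},{"turn": [0,0,0.111],"translation": [0,0,0],"hand": 1},{"turn": [0,0,0.111],"translation": [0,0,0],"hand": 1},{"turn": [0,0,0.111],"translation": [0,0,0],"hand": 1},{"turn": [0,0,0.111],"translation": [0,0,0],"hand": 1},{"turn": [0,0,0.111],"translation": [0,0,0],"hand": 1}]}}

```text
time_s: 0.93
eef_pos: [163.5, 498.8, 250.0]
ee_rot: [0.0, 0.656, 0.754, -0.0]
force: [0.1, 0.3, 0.1]
grip_width: 1.0
grip_force: 0.0
```

Call:
{"op": "move_arm", "data": {"moves": [{"turn": [0,0,0],"translation": [-28,24,0],"hand": 0.6},{"turn": [0,0,0],"translation": [-28,24,0],"hand": 0.6},{"turn": [0,0,0],"translation": [-28,24,0],"hand": 0.6},{"turn": [0,0,0],"translation": [-28,24,0],"hand": 0.6},{"turn": [0,0,0],"translation": [-28,24,0],"hand": 0.6},{"turn": [0,0,0],"translation": [-28,24,0],"hand": 0.6},{"turn": [0,0,0],"translation": [-28,24,0],"hand": 0.6},{"turn": [0,0,0],"translation": [-28,24,0],"hand": 0.6},{"turn": [0,0,0],"translation": [-28,24,0],"hand": 0.6},{"turn": [0,0,0],"translation": [-28,24,0],"hand": 0.6}]}}

```text
time_s: 1.77
eef_pos: [442.3, 254.7, 250.1]
ee_rot: [-0.0, 0.654, 0.756, -0.0]
force: [-0.3, -0.5, 0.3]
grip_width: 0.597
grip_force: 0.0
```

```bash
cat >> h.py <<'E'
from scipy.spatial.transform import Rotation as Ro
def ends(yaw=8.2,lean=0):
    # tool x = base -x when lean=0, tool z down; lean about tool y (deg, body towards -e)
    a=np.radians(yaw); n=np.array([np.cos(a),np.sin(a),0]);x=np.array([-n[1],n[0],0])
    return Ro.from_matrix(np.c_[x,n,[0,0,-1]])*Ro.from_rotvec([0,-np.radians(lean),0])
def to(pos,yaw=8.2,lean=0):
    from rig import sense
    s=sense();q=s["ee_rot"];R=Ro.from_quat([q[1],q[2],q[3],q[0]]);T=ends(yaw,lean)
    print("t",round(s["time_s"],2),"pos",s["eef_pos"].round(1),"F",s["force"].round(1),"grip",round(s["grip_width"],3),round(s["grip_force"],1),"j",s["joints"].round(2))
    print("turn first",(R.inv()*T).as_rotvec().round(3)," then shift",T.inv().apply(np.array(pos)-s["eef_pos"]).round(1)," shift now",R.inv().apply(np.array(pos)-s["eef_pos"]).round(1))
E
python3 -c "
from h import *
to([502.6,203.7,100])"
```

```text
t 1.77 pos [442.3 254.7 250.1] F [-0.3 -0.5  0.3] grip 0.597 0.0 j [0.29 0.28 1.54 0.   1.32 0.15]
turn first [-0.     0.     0.001]  then shift [-59.1  52.4 150.1]  shift now [-59.1  52.4 150.1]
```

Call:
{"op": "move_arm", "data": {"moves": [{"turn": [0,0,0],"translation": [-20,17.5,20],"hand": 0.6},{"turn": [0,0,0],"translation": [-20,17.5,20],"hand": 0.6},{"turn": [0,0,0],"translation": [-19,17.5,20],"hand": 0.6},{"turn": [0,0,0],"translation": [0,0,30],"hand": 0.6},{"turn": [0,0,0],"translation": [0,0,30],"hand": 0.6},{"turn": [0,0,0],"translation": [0,0,30],"hand": 0.6},{"turn": [0,0,0],"translation": [0,0,30],"hand": 0.6},{"turn": [0,0,0],"translation": [0,0,20],"hand": 0.6},{"turn": [0,0,0],"translation": [0,0,16],"hand": 0.6},{"turn": [0,0,0],"translation": [0,0,0],"hand": 0.6}]}}

```text
time_s: 2.6
eef_pos: [499.8, 204.9, 31.1]
ee_rot: [-0.002, 0.654, 0.756, -0.002]
force: [-0.4, -0.4, -0.5]
grip_width: 0.6
grip_force: 0.0
```

```bash
python3 -c "
from h import *
from rig import capture
to([502.6,203.7,34])
c=capture('side');t=capture('top')
cv2.imwrite('pics/k.png',np.hstack([cv2.resize(c['image'][170:290,300:420],None,fx=3,fy=3),cv2.resize(t['image'][165:285,220:340],None,fx=3,fy=3)]))"
```

```text
t 2.6 pos [499.8 204.9  31.1] F [-0.4 -0.4 -0.5] grip 0.6 0.0 j [ 0.17  0.62  1.67 -0.    0.86  0.03]
turn first [-0.006  0.     0.001]  then shift [-1.6  2.6 -2.9]  shift now [-1.6  2.6 -2.9]
```

View pics/k.png

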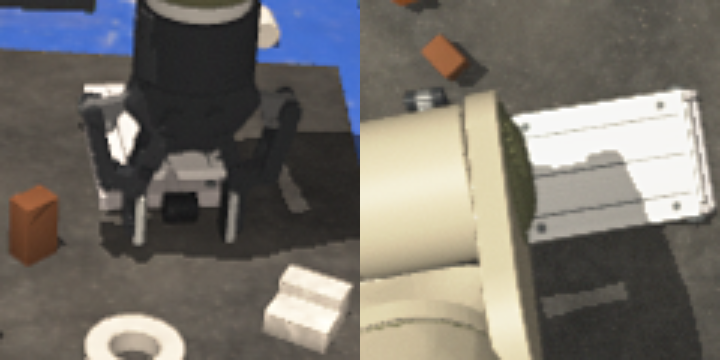

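The fingers straddle the knob at crop (180,207), with the pads at 138 and 230, so the knob is nearly centred. I'll close on it.

Call:
{"op": "move_arm", "data": {"grip_force": 60, "moves": [{"turn": [0,0,0],"translation": [-1,2,-2],"hand": 0.4},{"turn": [0,0,0],"translation": [0,0,0],"hand": 0.1},{"turn": [0,0,0],"translation": [0,0,0],"hand": 0.1},{"turn": [0,0,0],"translation": [0,0,0],"hand": 0.1},{"turn": [0,0,0],"translation": [0,0,0],"hand": 0.1},{"turn": [0,0,0],"translation": [0,0,0],"hand": 0.1}]}}

```text
time_s: 3.2
eef_pos: [501.8, 204.5, 36.5]
ee_rot: [-0.002, 0.654, 0.756, -0.002]
force: [-10.0, -2.4, 2.9]
grip_width: 0.244
grip_force: 59.6
```

```bash
python3 -c "
from h import *
to([502.6,203.7,34])
a=[0,4,10,16,22,28,34,40,46,52,59]
for i in range(0,1):
  p=[np.radians(4.16+x) for x in a]
  print([(round(-165.4*(np.cos(v)-np.cos(u)),1),round(-165.4*(np.sin(v)-np.sin(u)),1)) for u,v in zip(p,p[1:])])"
```

```text
t 3.2 pos [501.8 204.5  36.5] F [-10.   -2.4   2.9] grip 0.244 59.6 j [ 0.17  0.61  1.66 -0.    0.87  0.03]
turn first [-0.005  0.     0.001]  then shift [-0.9  0.7  2.5]  shift now [-0.9  0.7  2.5]
[(np.float64(1.2), np.float64(-11.5)), (np.float64(3.4), np.float64(-17.0)), (np.float64(5.1), np.float64(-16.5)), (np.float64(6.8), np.float64(-15.9)), (np.float64(8.4), np.float64(-15.1)), (np.float64(10.0), np.float64(-14.2)), (np.float64(11.4), np.float64(-13.0)), (np.float64(12.7), np.float64(-11.8)), (np.float64(13.9), np.float64(-10.4)), (np.float64(17.4), np.float64(-10.2))]
```

Call:
{"op": "move_arm", "data": {"moves": [{"turn": [0,0,0],"translation": [-0.5,0,-5.5],"hand": 0.1},{"turn": [0,0,0],"translation": [-0.7,0,-6],"hand": 0.1},{"turn": [0,0,0],"translation": [-1.7,0,-8.5],"hand": 0.1},{"turn": [0,0,0],"translation": [-1.7,0,-8.5],"hand": 0.1},{"turn": [0,0,0],"translation": [-2.5,0,-8.3],"hand": 0.1},{"turn": [0,0,0],"translation": [-2.6,0,-8.2],"hand": 0.1},{"turn": [0,0,0],"translation": [-3.4,0,-8],"hand": 0.1},{"turn": [0,0,0],"translation": [-3.4,0,-8],"hand": 0.1},{"turn": [0,0,0],"translation": [-4.2,0,-7.5],"hand": 0.1},{"turn": [0,0,0],"translation": [-4.2,0,-7.5],"hand": 0.1}]}}

```text
time_s: 4.03
eef_pos: [505.3, 179.2, 111.6]
ee_rot: [-0.002, 0.654, 0.756, -0.002]
force: [-4.8, -6.2, -11.0]
grip_width: 0.241
grip_force: 59.0
```

```bash
cat >> h.py <<'E'
E3=np.array([.142,-.990,0]);H=np.array([526.1,40.3,20.])
def knob(ang):
    a=np.radians(4.16+ang); return H-165.4*np.cos(a)*E3+[0,0,165.4*np.sin(a)]
def where():
    from rig import sense
    d=sense()["eef_pos"]-H; x=-d@E3; print("r",np.hypot(x,d[2]).round(1),"ang",(np.degrees(np.arctan2(d[2],x))-4.16).round(2))
E
python3 -c "
from h import *
where();to(knob(30))"
```

```text
r 167.7 ang 28.93
t 4.03 pos [505.3 179.2 111.6] F [ -4.8  -6.2 -11. ] grip 0.241 59.0 j [ 0.12  0.49  1.63 -0.    1.03 -0.02]
turn first [-0.006  0.     0.001]  then shift [-3.6  0.8 -1.3]  shift now [-3.6  0.8 -1.3]
```

Call:
{"op": "move_arm", "data": {"moves": [{"turn": [0,0,0],"translation": [-5,0,-7],"hand": 0.1},{"turn": [0,0,0],"translation": [-5,0,-7],"hand": 0.1},{"turn": [0,0,0],"translation": [-5.7,0,-6.5],"hand": 0.1},{"turn": [0,0,0],"translation": [-5.7,0,-6.5],"hand": 0.1},{"turn": [0,0,0],"translation": [-6.3,0,-6],"hand": 0.1},{"turn": [0,0,0],"translation": [-6.3,0,-6],"hand": 0.1},{"turn": [0,0,0],"translation": [-7,0,-5.2],"hand": 0.1},{"turn": [0,0,0],"translation": [-7,0,-5.2],"hand": 0.1},{"turn": [0,0,0],"translation": [-7.4,0,-4.5],"hand": 0.1},{"turn": [0,0,0],"translation": [-7.4,0,-4.5],"hand": 0.1}]}}

```text
time_s: 4.87
eef_pos: [514.1, 117.9, 169.7]
ee_rot: [-0.003, 0.654, 0.756, -0.002]
force: [-5.1, -0.3, -12.6]
grip_width: 0.24
grip_force: 59.1
```

```bash
python3 -c "
from h import *
where();to(knob(59.5))"
```

```text
r 169.0 ang 58.17
t 4.87 pos [514.1 117.9 169.7] F [ -5.1  -0.3 -12.6] grip 0.24 59.1 j [ 0.    0.4   1.6   0.    1.15 -0.14]
turn first [-0.006 -0.002  0.001]  then shift [-5.1  0.8  1.4]  shift now [-5.1  0.8  1.4]
```

Call:
{"op": "move_arm", "data": {"moves": [{"turn": [0,0,0],"translation": [-2.5,0,-0.5],"hand": 0.1},{"turn": [0,0,0],"translation": [-2,0,-0.5],"hand": 0.1},{"turn": [0,0,0],"translation": [0,0,0],"hand": 0.1},{"turn": [0,0,0],"translation": [0,0,0],"hand": 0.1},{"turn": [0,0,0],"translation": [0,0,0],"hand": 0.1}]}}

```text
time_s: 5.28
eef_pos: [514.8, 113.9, 171.7]
ee_rot: [-0.002, 0.654, 0.756, -0.002]
force: [-10.4, 1.2, 0.1]
grip_width: 0.24
grip_force: 60.4
```

```bash
python3 -c "
from h import *
where();to(knob(59.5))"
```

```text
r 169.0 ang 59.69
t 5.28 pos [514.8 113.9 171.7] F [-10.4   1.2   0.1] grip 0.24 60.4 j [-0.01  0.4   1.6   0.    1.15 -0.15]
turn first [-0.005 -0.002  0.001]  then shift [-1.1  0.7  3.4]  shift now [-1.1  0.7  3.4]
```

Call:
{"op": "move_arm", "data": {"moves": [{"turn": [0,0,0],"translation": [0,0,0],"hand": 0.35},{"turn": [0,0,0],"translation": [0,0,0],"hand": 0.6},{"turn": [0,0,0],"translation": [0,0,0],"hand": 0.6},{"turn": [0,0,0],"translation": [0,0,-20],"hand": 0.6},{"turn": [0,0,0],"translation": [0,0,-30],"hand": 0.6},{"turn": [0,0,0],"translation": [20,0,-30],"hand": 0.6},{"turn": [0,0,0],"translation": [35,10,0],"hand": 0.6},{"turn": [0,0,0],"translation": [35,10,0],"hand": 0.6},{"turn": [0,0,0],"translation": [35,15,0],"hand": 0.6},{"turn": [0,0,0],"translation": [35,15,0],"hand": 0.6}]}}

```text
time_s: 6.12
eef_pos: [543.8, 280.7, 252.7]
ee_rot: [0.001, 0.655, 0.756, 0.001]
force: [0.2, -0.1, 0.6]
grip_width: 0.595
grip_force: 0.0
```

```bash
python3 -c "
from h import *
from rig import capture
to([627.4,303.5,120],22.3,40)
c=capture('side');W=world(c);np.savez('side1.npz',**c)
t=capture('top');np.savez('top1.npz',**t);Wt=world(t)
a=np.array([*E3[:2]]);
for W in(W,Wt):
  d=W-H; x=-(d[...,:2]@a); y=d[...,:2]@np.array([.99,.142])
  k=(x>-10)&(x<110)&(abs(y)<42)&(W[...,2]>60)&(W[...,2]<150)
  if k.sum()>50: print(k.sum(),np.degrees(np.arctan(np.polyfit(x[k],d[...,2][k],1))))"
```

```text
t 6.12 pos [543.8 280.7 252.7] F [ 0.2 -0.1  0.6] grip 0.595 0.0 j [ 0.29  0.51  1.21 -0.    1.42  0.14]
turn first [-0.084 -0.695 -0.236]  then shift [ 77.1  86.  108.5]  shift now [ 10.6  85.8 132.8]
921 [54.10085992 87.12977443]
1106 [56.06448882 88.15629189]
```

Call:
{"op": "move_arm", "data": {"moves": [{"turn": [0,0,-0.083],"translation": [0,0,0],"hand": 0.6},{"turn": [0,0,-0.082],"translation": [0,0,0],"hand": 0.6},{"turn": [0,0,-0.082],"translation": [0,0,0],"hand": 0.6},{"turn": [0,-0.1,0],"translation": [0,0,0],"hand": 0.6},{"turn": [0,-0.1,0],"translation": [0,0,0],"hand": 0.6},{"turn": [0,-0.1,0],"translation": [0,0,0],"hand": 0.6},{"turn": [0,-0.1,0],"translation": [0,0,0],"hand": 0.6},{"turn": [0,-0.1,0],"translation": [0,0,0],"hand": 0.6},{"turn": [0,-0.1,0],"translation": [0,0,0],"hand": 0.6},{"turn": [0,-0.1,0],"translation": [0,0,0],"hand": 0.6}]}}

```text
time_s: 7.05
eef_pos: [543.8, 278.7, 252.9]
ee_rot: [0.287, 0.522, 0.78, -0.191]
force: [0.8, -0.6, -0.5]
grip_width: 0.6
grip_force: 0.0
```

```bash
python3 -c "
from h import *
to([627.4,303.5,90],22.3,40)"
```

```text
t 7.05 pos [543.8 278.7 252.9] F [ 0.8 -0.6 -0.5] grip 0.6 0.0 j [ 0.53  0.61  1.18 -0.7   1.49  0.25]
turn first [ 0.003  0.007 -0.   ]  then shift [ 97.9  86.7 130.4]  shift now [ 98.8  86.4 130. ]
```

Call:
{"op": "move_arm", "data": {"moves": [{"turn": [0,0,0],"translation": [20,17.5,26],"hand": 0.6},{"turn": [0,0,0],"translation": [20,17.5,26],"hand": 0.6},{"turn": [0,0,0],"translation": [20,17.5,26],"hand": 0.6},{"turn": [0,0,0],"translation": [20,17,26],"hand": 0.6},{"turn": [0,0,0],"translation": [18,17,26],"hand": 0.6},{"turn": [0,0,0],"translation": [0,0,0],"hand": 0.6}]}}

```text
time_s: 7.55
eef_pos: [626.5, 301.7, 80.5]
ee_rot: [0.282, 0.522, 0.781, -0.195]
force: [-1.2, -1.6, -1.4]
grip_width: 0.6
grip_force: 0.0
```

```bash
python3 -c "
from h import *
from rig import capture
to([627.4,303.5,27],22.3,40)
c=capture('side');t=capture('top')
cv2.imwrite('pics/b.png',np.hstack([cv2.resize(c['image'][160:310,240:390],None,fx=2.6,fy=2.6),cv2.resize(t['image'][120:270,190:340],None,fx=2.6,fy=2.6)]))"
```

```text
t 7.55 pos [626.5 301.7  80.5] F [-1.2 -1.6 -1.4] grip 0.6 0.0 j [ 0.5   0.97  1.   -0.72  1.35  0.33]
turn first [-0.008  0.002  0.007]  then shift [35.4  1.5 40.1]  shift now [35.5  2.1 40. ]
```

View pics/b.png

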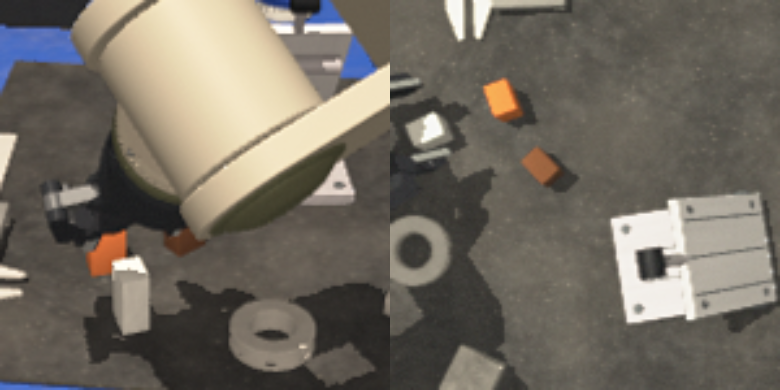

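The top crop shows the block at (430,128) between the fingertips at (405,85) and (430,157). The plate stands up with its knob at (650,262).

Call:
{"op": "move_arm", "data": {"moves": [{"turn": [0,0,0],"translation": [7,0.4,7.8],"hand": 0.6},{"turn": [0,0,0],"translation": [7,0.4,7.8],"hand": 0.6},{"turn": [0,0,0],"translation": [7,0.4,7.8],"hand": 0.6},{"turn": [0,0,0],"translation": [7,0.4,7.8],"hand": 0.6},{"turn": [0,0,0],"translation": [6,0,7],"hand": 0.6},{"turn": [0,0,0],"translation": [0,0,0],"hand": 0.6}]}}

```text
time_s: 8.15
eef_pos: [626.8, 305.3, 35.4]
ee_rot: [0.284, 0.522, 0.781, -0.192]
force: [0.0, -0.2, -0.5]
grip_width: 0.598
grip_force: 0.0
```

```bash
python3 -c "
from h import *
to([627.4,303.5,27],22.3,40)"
```

```text
t 8.15 pos [626.8 305.3  35.4] F [ 0.  -0.2 -0.5] grip 0.598 0.0 j [ 0.5   1.03  1.01 -0.73  1.29  0.39]
turn first [-0.002  0.002  0.004]  then shift [ 4.  -0.2  7.6]  shift now [ 4.  -0.1  7.6]
```

Call:
{"op": "move_arm", "data": {"grip_force": 40, "moves": [{"turn": [0,0,0],"translation": [4,0,7],"hand": 0.6},{"turn": [0,0,0],"translation": [0,0,0],"hand": 0.45},{"turn": [0,0,0],"translation": [0,0,0],"hand": 0.35},{"turn": [0,0,0],"translation": [0,0,0],"hand": 0.28},{"turn": [0,0,0],"translation": [0,0,0],"hand": 0.1},{"turn": [0,0,0],"translation": [0,0,0],"hand": 0.1},{"turn": [0,0,0],"translation": [0,0,0],"hand": 0.1}]}}

```text
time_s: 8.73
eef_pos: [628.6, 304.5, 30.7]
ee_rot: [0.285, 0.523, 0.781, -0.19]
force: [-0.8, 1.5, 2.4]
grip_width: 0.216
grip_force: 39.9
```

```bash
python3 -c "
from h import *
to([627.4,303.5,27],22.3,40)"
```

```text
t 8.73 pos [628.6 304.5  30.7] F [-0.8  1.5  2.4] grip 0.216 39.9 j [ 0.5   1.03  1.01 -0.73  1.28  0.39]
turn first [0.002 0.002 0.001]  then shift [ 2.  -1.5  3.1]  shift now [ 2.  -1.5  3.1]
```

Call:
{"op": "move_arm", "data": {"moves": [{"turn": [0,0,0],"translation": [-6,0,-8],"hand": 0.1},{"turn": [0,0,0],"translation": [-13,0,-15],"hand": 0.1},{"turn": [0,0,0],"translation": [-16,0,-19],"hand": 0.1},{"turn": [0,0,0],"translation": [-16,0,-19],"hand": 0.1},{"turn": [0,0,0],"translation": [-10,0,-12],"hand": 0.1},{"turn": [0.04,0,0.047],"translation": [0,0,0],"hand": 0.1},{"turn": [0.04,0,0.047],"translation": [0,0,0],"hand": 0.1},{"turn": [0.039,0,0.047],"translation": [0,0,0],"hand": 0.1},{"turn": [0.039,0,0.047],"translation": [0,0,0],"hand": 0.1},{"turn": [0,0,0],"translation": [0,0,0],"hand": 0.1}]}}

```text
time_s: 9.57
eef_pos: [628.6, 304.4, 124.8]
ee_rot: [0.259, 0.615, 0.71, -0.225]
force: [0.8, -0.6, -2.0]
grip_width: 0.215
grip_force: 39.6
```

```bash
python3 -c "
from h import *
to([500.8,216.5,100],8.2,40)"
```

```text
t 9.57 pos [628.6 304.4 124.8] F [ 0.8 -0.6 -2. ] grip 0.215 39.6 j [ 0.49  1.01  0.79 -0.65  1.61  0.41]
turn first [-0.     0.002 -0.   ]  then shift [ -36.8 -139.1   63.2]  shift now [ -36.7 -139.    63.3]
```

Call:
{"op": "move_arm", "data": {"moves": [{"turn": [0,0,0],"translation": [-4,-15,7],"hand": 0.1},{"turn": [0,0,0],"translation": [-5,-20,9],"hand": 0.1},{"turn": [0,0,0],"translation": [-5,-20,9],"hand": 0.1},{"turn": [0,0,0],"translation": [-5,-20,9],"hand": 0.1},{"turn": [0,0,0],"translation": [-5,-20,9],"hand": 0.1},{"turn": [0,0,0],"translation": [-5,-20,9],"hand": 0.1},{"turn": [0,0,0],"translation": [-4,-15,7],"hand": 0.1},{"turn": [0,0,0],"translation": [-4,-9,4],"hand": 0.1},{"turn": [0,0,0],"translation": [0,0,0],"hand": 0.1},{"turn": [0,0,0],"translation": [0,0,0],"hand": 0.1}]}}

```text
time_s: 10.4
eef_pos: [500.8, 216.5, 101.3]
ee_rot: [0.26, 0.614, 0.711, -0.224]
force: [0.1, 0.3, -1.6]
grip_width: 0.215
grip_force: 39.7
```

```bash
python3 -c "
from h import *
from rig import capture
to([515.3,115.5,55],8.2,40)
c=capture('side');t=capture('top');np.savez('side2.npz',**c);np.savez('top2.npz',**t)
cv2.imwrite('pics/d.png',np.hstack([cv2.resize(c['image'][150:270,290:410],None,fx=3.3,fy=3.3),cv2.resize(t['image'][165:285,240:360],None,fx=3.3,fy=3.3)]))"
```

```text
t 10.4 pos [500.8 216.5 101.3] F [ 0.1  0.3 -1.6] grip 0.215 39.7 j [ 0.46  0.7   1.46 -0.69  1.3   0.61]
turn first [0.003 0.001 0.002]  then shift [-4.840e+01 -1.000e-01  1.011e+02]  shift now [-48.3  -0.5 101.1]
```

View pics/d.png

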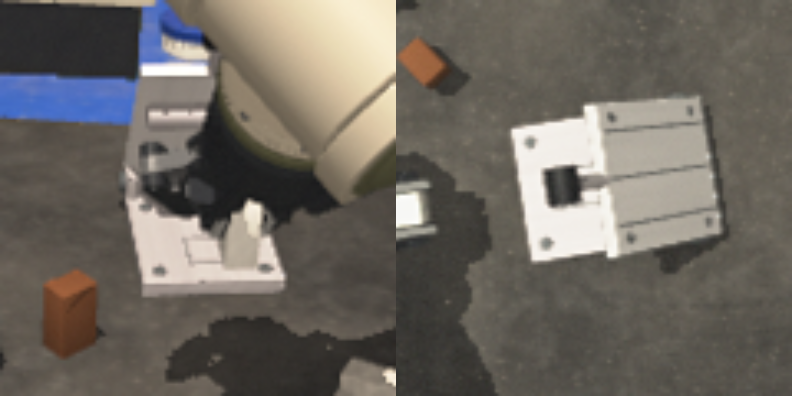

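The side crop shows the scribed rectangle on the base near (205,250), partly behind the held block. The top crop shows the base's knob-end corners at (512,130) and (535,262). I'll check these against my base pose.

```bash
python3 - <<'E'
from h import *
c=load("top2.npz");s=load("side2.npz")
n=np.array([.990,.142,0]);O=H-48*E3-[0,0,20]
B=lambda x,y,z:O+x*E3+y*n+[0,0,z]
p=[B(-63,45,12),B(-63,-45,12)]
print("top",((proj(c,p)-[240,165])*3.3+[396,0]).round(0).tolist())
q=p+[B(-28+i*15.5,j*12.5,12) for i,j in((-1,1),(-1,-1),(1,-1),(1,1))]
print("side",((proj(s,q)-[290,150])*3.3).round(0).tolist())
a=[(275.2,204.4),(282.1,244.4)];w=ray(c,a,12);print(w.round(1),[x.round(1) for x in p])
print("side ray", ray(s,[[290+142/3.3,150+285/3.3],[290+285/3.3,150+278/3.3]],12).round(1), ray(s,[[290+184/3.3,150+262/3.3]],12).round(1),B(-43.5,12.5,12))
E
```

```text
top [[509.0, 126.0], [530.0, 262.0]]
side [[141.0, 282.0], [283.0, 278.0], [188.0, 264.0], [227.0, 263.0], [219.0, 237.0], [182.0, 238.0]]
[[552.3 154.4  12. ]
 [465.6 140.6  12. ]] [array([554.9, 156.6,  12. ]), array([465.8, 143.8,  12. ])]
side ray [[553.9 159.8  12. ]
 [464.7 143.5  12. ]] [[528.1 130.8  12. ]] [525.482 132.66   12.   ]
```

Call:
{"op": "move_arm", "data": {"moves": [{"turn": [0,0,0],"translation": [-4,0,8],"hand": 0.1},{"turn": [0,0,0],"translation": [-6,0,13],"hand": 0.1},{"turn": [0,0,0],"translation": [-6,0,13],"hand": 0.1},{"turn": [0,0,0],"translation": [-6,0,13],"hand": 0.1},{"turn": [0,0,0],"translation": [-6,0,13],"hand": 0.1},{"turn": [0,0,0],"translation": [-6,0,13],"hand": 0.1},{"turn": [0,0,0],"translation": [-6,0,13],"hand": 0.1},{"turn": [0,0,0],"translation": [-5,0,10],"hand": 0.1},{"turn": [0,0,0],"translation": [-3,0,5],"hand": 0.1},{"turn": [0,0,0],"translation": [0,0,0],"hand": 0.1}]}}

```text
time_s: 11.33
eef_pos: [515.6, 114.6, 54.1]
ee_rot: [0.259, 0.615, 0.71, -0.225]
force: [0.3, 0.3, -0.2]
grip_width: 0.219
grip_force: 39.8
```

```bash
python3 -c "
from h import *
to([515.3,115.5,43],8.2,40)"
```

```text
t 11.33 pos [515.6 114.6  54.1] F [ 0.3  0.3 -0.2] grip 0.219 39.8 j [ 0.28  0.71  1.62 -0.8   1.1   0.62]
turn first [0.    0.002 0.001]  then shift [ 7.8 -0.1  7.9]  shift now [ 7.8 -0.1  7.9]
```

Call:
{"op": "move_arm", "data": {"moves": [{"turn": [0,0,0],"translation": [1.5,0,1.5],"hand": 0.1},{"turn": [0,0,0],"translation": [1.5,0,1.5],"hand": 0.1},{"turn": [0,0,0],"translation": [1.5,0,1.5],"hand": 0.1},{"turn": [0,0,0],"translation": [1.3,0,1.5],"hand": 0.1},{"turn": [0,0,0],"translation": [0.7,0,0.7],"hand": 0.1},{"turn": [0,0,0],"translation": [0,0,0],"hand": 0.1}]}}

```text
time_s: 11.83
eef_pos: [515.2, 116.5, 44.9]
ee_rot: [0.259, 0.614, 0.711, -0.224]
force: [-0.2, 0.2, -1.3]
grip_width: 0.217
grip_force: 39.8
```

```bash
python3 -c "
from h import *
to([515.3,115.5,42.5],8.2,40)"
```

```text
t 11.83 pos [515.2 116.5  44.9] F [-0.2  0.2 -1.3] grip 0.217 39.8 j [ 0.29  0.72  1.62 -0.81  1.08  0.64]
turn first [0.002 0.002 0.002]  then shift [ 0.8 -0.1  2.5]  shift now [ 0.8 -0.1  2.5]
```

Call:
{"op": "move_arm", "data": {"moves": [{"turn": [0,0,0],"translation": [0.4,0,0.9],"hand": 0.1},{"turn": [0,0,0],"translation": [0.4,0,0.8],"hand": 0.1},{"turn": [0,0,0],"translation": [0,0,0],"hand": 0.1},{"turn": [0,0,0],"translation": [0,0,0],"hand": 0.1}]}}

```text
time_s: 12.17
eef_pos: [515.4, 115.8, 43.4]
ee_rot: [0.26, 0.614, 0.711, -0.224]
force: [0.4, -0.1, -0.9]
grip_width: 0.216
grip_force: 39.8
```

```bash
python3 -c "
from h import *
to([515.3,115.5,42.5],8.2,40)"
```

```text
t 12.17 pos [515.4 115.8  43.4] F [ 0.4 -0.1 -0.9] grip 0.216 39.8 j [ 0.29  0.73  1.62 -0.81  1.08  0.64]
turn first [0.002 0.002 0.002]  then shift [ 0.4 -0.2  0.9]  shift now [ 0.4 -0.2  0.9]
```

Call:
{"op": "move_arm", "data": {"moves": [{"turn": [0,0,0],"translation": [0.4,0,0.5],"hand": 0.1},{"turn": [0,0,0],"translation": [0.2,0,0.3],"hand": 0.1},{"turn": [0,0,0],"translation": [0,0,0],"hand": 0.1},{"turn": [0,0,0],"translation": [0,0,0],"hand": 0.1}]}}

```text
time_s: 12.5
eef_pos: [515.5, 115.8, 42.6]
ee_rot: [0.26, 0.614, 0.711, -0.224]
force: [-0.8, 0.9, 2.4]
grip_width: 0.218
grip_force: 40.2
```

```bash
python3 -c "
from h import *
to([515.3,115.5,42.5],8.2,40)"
```

```text
t 12.5 pos [515.5 115.8  42.6] F [-0.8  0.9  2.4] grip 0.218 40.2 j [ 0.29  0.73  1.62 -0.81  1.08  0.64]
turn first [0.002 0.002 0.001]  then shift [-0.1 -0.2  0.3]  shift now [-0.1 -0.2  0.3]
```

Contact is felt (Fz +2.4), so I'll release and back out.

Call:
{"op": "move_arm", "data": {"moves": [{"turn": [0,0,0],"translation": [0,0,0],"hand": 0.26},{"turn": [0,0,0],"translation": [0,0,0],"hand": 0.35},{"turn": [0,0,0],"translation": [0,0,0],"hand": 0.45},{"turn": [0,0,0],"translation": [0,0,0],"hand": 0.55},{"turn": [0,0,0],"translation": [0,0,0],"hand": 0.55},{"turn": [0,0,0],"translation": [0,0,-12],"hand": 0.55},{"turn": [0,0,0],"translation": [0,0,-30],"hand": 0.55},{"turn": [0,0,0],"translation": [0,0,-35],"hand": 0.55},{"turn": [0,0,0],"translation": [0,0,-35],"hand": 0.55},{"turn": [0,0,0],"translation": [0,0,-35],"hand": 0.55}]}}

```text
time_s: 13.33
eef_pos: [501.0, 211.0, 156.9]
ee_rot: [0.259, 0.614, 0.711, -0.224]
force: [-0.4, 0.5, 0.4]
grip_width: 0.549
grip_force: 0.0
```

Call:
{"op": "move_arm", "data": {"moves": [{"turn": [0,0,0],"translation": [0,0,-35],"hand": 0.55},{"turn": [0,0,0],"translation": [0,0,-35],"hand": 0.55},{"turn": [0,0,0],"translation": [0,0,-15],"hand": 0.55},{"turn": [0,0.1,0],"translation": [0,0,0],"hand": 0.55},{"turn": [0,0.1,0],"translation": [0,0,0],"hand": 0.55},{"turn": [0,0.1,0],"translation": [0,0,0],"hand": 0.55},{"turn": [0,0.1,0],"translation": [0,0,0],"hand": 0.55},{"turn": [0,0.1,0],"translation": [0,0,0],"hand": 0.55},{"turn": [0,0.1,0],"translation": [0,0,0],"hand": 0.55},{"turn": [0,0.1,0],"translation": [0,0,0],"hand": 0.55}]}}

```text
time_s: 14.17
eef_pos: [493.6, 264.4, 221.2]
ee_rot: [-0.001, 0.653, 0.757, 0.003]
force: [0.1, 0.2, -0.3]
grip_width: 0.553
grip_force: 0.0
```

```bash
python3 -c "
from h import *
from rig import capture
to([514.8,113.9,260])
c=capture('side');np.savez('side3.npz',**c);t=capture('top')
cv2.imwrite('pics/e.png',np.hstack([cv2.resize(c['image'][150:270,290:410],None,fx=3.3,fy=3.3),cv2.resize(t['image'][165:285,240:360],None,fx=3.3,fy=3.3)]))"
```

```text
t 14.17 pos [493.6 264.4 221.2] F [ 0.1  0.2 -0.3] grip 0.553 0.0 j [0.28 0.41 1.44 0.01 1.29 0.13]
turn first [ 0.002 -0.005  0.004]  then shift [-152.    -0.5  -38.8]  shift now [-151.8   -0.9  -39.6]
```

View pics/e.png

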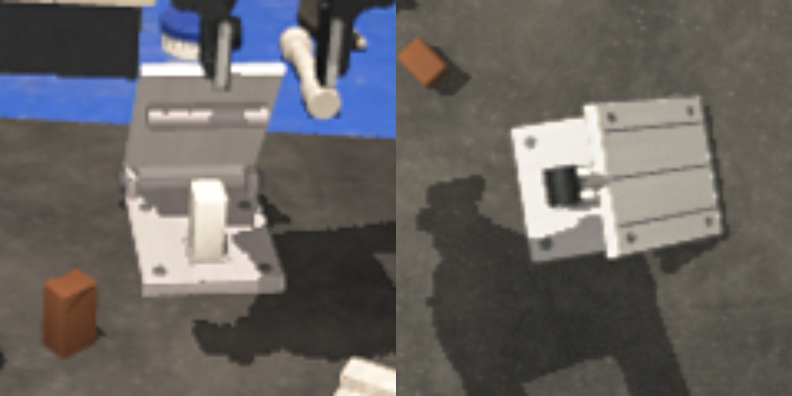

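The block stands upright in the scribed rectangle (side crop, foot near (207,261)) with the plate still up. Next I'll go back to the knob.

Call:
{"op": "move_arm", "data": {"moves": [{"turn": [0,0,0],"translation": [0,0,-20],"hand": 0.55},{"turn": [0,0,0],"translation": [-20,0,-20],"hand": 0.55},{"turn": [0,0,0],"translation": [-30,0,0],"hand": 0.55},{"turn": [0,0,0],"translation": [-30,0,0],"hand": 0.55},{"turn": [0,0,0],"translation": [-30,0,0],"hand": 0.55},{"turn": [0,0,0],"translation": [-30,0,0],"hand": 0.55},{"turn": [0,0,0],"translation": [-12,0,0],"hand": 0.55},{"turn": [0,0,0],"translation": [0,0,20],"hand": 0.55},{"turn": [0,0,0],"translation": [0,0,20],"hand": 0.55},{"turn": [0,0,0],"translation": [0,0,0],"hand": 0.55}]}}

```text
time_s: 15.1
eef_pos: [514.2, 113.9, 216.8]
ee_rot: [-0.002, 0.654, 0.757, -0.003]
force: [-0.4, -0.5, -0.5]
grip_width: 0.55
grip_force: 0.0
```

```bash
python3 -c "
from h import *
to([514.8,113.9,170])"
```

```text
t 15.1 pos [514.2 113.9 216.8] F [-0.4 -0.5 -0.5] grip 0.55 0.0 j [-0.    0.35  1.54 -0.    1.26 -0.15]
turn first [-0.006  0.001  0.003]  then shift [-0.1  0.6 46.8]  shift now [-0.1  0.9 46.8]
```

Call:
{"op": "move_arm", "data": {"grip_force": 50, "moves": [{"turn": [0,0,0],"translation": [0,0.5,16],"hand": 0.55},{"turn": [0,0,0],"translation": [0,0.5,16],"hand": 0.55},{"turn": [0,0,0],"translation": [0,0.5,12],"hand": 0.55},{"turn": [0,0,0],"translation": [0,0,0],"hand": 0.55},{"turn": [0,0,0],"translation": [0,0,0],"hand": 0.35},{"turn": [0,0,0],"translation": [0,0,0],"hand": 0.1},{"turn": [0,0,0],"translation": [0,0,0],"hand": 0.1},{"turn": [0,0,0],"translation": [0,0,0],"hand": 0.1}]}}

```text
time_s: 15.77
eef_pos: [514.9, 114.4, 177.1]
ee_rot: [-0.002, 0.654, 0.757, -0.002]
force: [-16.7, 2.1, 9.8]
grip_width: 0.242
grip_force: 49.5
```

```bash
python3 -c "
from h import *
where();to([514.8,113.9,170])
a=[59.5,57,54,51,48,45,42,39,36,34,32,30]
p=[np.radians(4.16+x) for x in a]
print([(round(-165.4*(np.cos(u)-np.cos(v)),1),round(-165.4*(np.sin(v)-np.sin(u)),1)) for u,v in zip(p,p[1:])])"
```

```text
r 174.1 ang 60.34
t 15.77 pos [514.9 114.4 177.1] F [-16.7   2.1   9.8] grip 0.242 49.5 j [-0.    0.39  1.59  0.    1.17 -0.15]
turn first [-0.006 -0.001  0.003]  then shift [-0.5 -0.2  7.1]  shift now [-0.5 -0.1  7.1]
[(np.float64(6.4), np.float64(3.3)), (np.float64(7.5), np.float64(4.4)), (np.float64(7.2), np.float64(4.8)), (np.float64(7.0), np.float64(5.1)), (np.float64(6.7), np.float64(5.5)), (np.float64(6.4), np.float64(5.8)), (np.float64(6.1), np.float64(6.2)), (np.float64(5.8), np.float64(6.5)), (np.float64(3.6), np.float64(4.5)), (np.float64(3.5), np.float64(4.6)), (np.float64(3.3), np.float64(4.7))]
```

Call:
{"op": "move_arm", "data": {"moves": [{"turn": [0,0,0],"translation": [3,-0.5,1.5],"hand": 0.1},{"turn": [0,0,0],"translation": [3.4,-0.5,1.8],"hand": 0.1},{"turn": [0,0,0],"translation": [7.5,0,4.4],"hand": 0.1},{"turn": [0,0,0],"translation": [7.2,0,4.8],"hand": 0.1},{"turn": [0,0,0],"translation": [7,0,5.1],"hand": 0.1},{"turn": [0,0,0],"translation": [6.7,0,5.5],"hand": 0.1},{"turn": [0,0,0],"translation": [6.4,0,5.8],"hand": 0.1},{"turn": [0,0,0],"translation": [6.1,0,6.2],"hand": 0.1},{"turn": [0,0,0],"translation": [5.8,0,6.5],"hand": 0.1},{"turn": [0,0,0],"translation": [0,0,0],"hand": 0.1}]}}

```text
time_s: 16.6
eef_pos: [507.1, 167.6, 134.8]
ee_rot: [-0.001, 0.653, 0.757, -0.001]
force: [-8.8, 5.7, 3.7]
grip_width: 0.245
grip_force: 51.5
```

```bash
python3 -c "
from h import *
where();to(knob(36))
print(knob(60)-[514.9,114.4,177.1])"
```

```text
r 172.5 ang 37.57
t 16.6 pos [507.1 167.6 134.8] F [-8.8  5.7  3.7] grip 0.245 51.5 j [ 0.1   0.45  1.62  0.    1.07 -0.05]
turn first [-0.003 -0.001  0.004]  then shift [-2.3  0.8  8.1]  shift now [-2.3  0.8  8.1]
[ 0.96305429 -2.72974469 -8.23756806]
```

Call:
{"op": "move_arm", "data": {"moves": [{"turn": [0,0,0],"translation": [1.8,0,2.2],"hand": 0.1},{"turn": [0,0,0],"translation": [1.8,0,2.3],"hand": 0.1},{"turn": [0,0,0],"translation": [1.8,0,2.3],"hand": 0.1},{"turn": [0,0,0],"translation": [1.7,0,2.3],"hand": 0.1},{"turn": [0,0,0],"translation": [0,0,0],"hand": 0.1},{"turn": [0,0,0],"translation": [0,0,0],"hand": 0.1}]}}

```text
time_s: 17.1
eef_pos: [506.2, 174.1, 126.3]
ee_rot: [-0.001, 0.653, 0.757, -0.001]
force: [-10.2, 6.2, 6.2]
grip_width: 0.244
grip_force: 52.1
```

```bash
python3 -c "
from h import *
where();to(knob(32)+[-1,2.5,8.2])"
```

```text
r 172.1 ang 33.99
t 17.1 pos [506.2 174.1 126.3] F [-10.2   6.2   6.2] grip 0.244 52.1 j [ 0.11  0.47  1.62  0.    1.06 -0.04]
turn first [-0.003 -0.001  0.003]  then shift [0.9 0.1 0.5]  shift now [0.9 0.1 0.5]
```

Call:
{"op": "move_arm", "data": {"moves": [{"turn": [0,0,0],"translation": [0.8,0,1.2],"hand": 0.1},{"turn": [0,0,0],"translation": [0.8,0,1.2],"hand": 0.1},{"turn": [0,0,0],"translation": [0.8,0,1.2],"hand": 0.1},{"turn": [0,0,0],"translation": [0,0,0],"hand": 0.1},{"turn": [0,0,0],"translation": [0,0,0],"hand": 0.1}]}}

```text
time_s: 17.52
eef_pos: [505.9, 176.2, 123.5]
ee_rot: [-0.001, 0.653, 0.757, -0.001]
force: [-13.7, 3.0, 12.5]
grip_width: 0.239
grip_force: 53.2
```

```bash
python3 -c "
from h import *
where();to(knob(30)+[-1,2.5,8.2])"
```

```text
r 172.0 ang 32.83
t 17.52 pos [505.9 176.2 123.5] F [-13.7   3.   12.5] grip 0.239 53.2 j [ 0.12  0.47  1.62  0.    1.05 -0.03]
turn first [-0.002 -0.     0.004]  then shift [2.1 0.1 2.4]  shift now [2.1 0.1 2.4]
```

Call:
{"op": "move_arm", "data": {"moves": [{"turn": [0,0,0],"translation": [0.7,0,1],"hand": 0.1},{"turn": [0,0,0],"translation": [0.7,0,1],"hand": 0.1},{"turn": [0,0,0],"translation": [0,0,0],"hand": 0.1},{"turn": [0,0,0],"translation": [0,0,0],"hand": 0.1}]}}

```text
time_s: 17.85
eef_pos: [505.9, 176.8, 122.8]
ee_rot: [-0.0, 0.653, 0.757, -0.001]
force: [-18.1, -3.8, 25.5]
grip_width: 0.241
grip_force: 55.0
```

```bash
python3 -c "
from h import *
where();to(knob(30)+[-1,2.5,8.2])"
```

```text
r 172.1 ang 32.54
t 17.85 pos [505.9 176.8 122.8] F [-18.1  -3.8  25.5] grip 0.241 55.0 j [ 0.12  0.47  1.62 -0.    1.05 -0.03]
turn first [-0.002  0.001  0.004]  then shift [ 1.5 -0.   1.8]  shift now [ 1.6 -0.   1.8]
```

Fz jumped from 12 to 25 N over 0.7 mm of travel, so the roller is on the block. I'll ease off a little, release and rise.

Call:
{"op": "move_arm", "data": {"moves": [{"turn": [0,0,0],"translation": [-0.5,0,-0.7],"hand": 0.1},{"turn": [0,0,0],"translation": [0,0,0],"hand": 0.1},{"turn": [0,0,0],"translation": [0,0,0],"hand": 0.3},{"turn": [0,0,0],"translation": [0,0,0],"hand": 0.45},{"turn": [0,0,0],"translation": [0,0,0],"hand": 0.6},{"turn": [0,0,0],"translation": [0,0,0],"hand": 0.6},{"turn": [0,0,0],"translation": [0,0,-20],"hand": 0.6},{"turn": [0,0,0],"translation": [0,0,-30],"hand": 0.6},{"turn": [0,0,0],"translation": [10,0,-35],"hand": 0.6},{"turn": [0,0,0],"translation": [30,0,-25],"hand": 0.6}]}}

```text
time_s: 18.68
eef_pos: [502.3, 214.1, 233.1]
ee_rot: [0.001, 0.655, 0.755, 0.001]
force: [1.4, 0.1, 0.7]
grip_width: 0.6
grip_force: 0.0
```

Call:
{"op": "move_arm", "data": {"moves": [{"turn": [0,0,0],"translation": [35,0,-10],"hand": 0.6},{"turn": [0,0,0],"translation": [35,0,0],"hand": 0.6},{"turn": [0,0,0],"translation": [35,0,0],"hand": 0.6},{"turn": [0,0,0],"translation": [35,0,0],"hand": 0.6},{"turn": [0,0,0],"translation": [30,0,0],"hand": 0.6},{"turn": [0,0,0],"translation": [0,0,0],"hand": 0.6}]}}

```text
time_s: 19.18
eef_pos: [475.0, 388.4, 239.8]
ee_rot: [-0.0, 0.652, 0.758, 0.0]
force: [-0.6, 0.6, -0.6]
grip_width: 0.599
grip_force: 0.0
```

```bash
python3 -c "
from h import *
from rig import capture
to([502.6,203.7,34])
c=capture('side');t=capture('top');np.savez('side4.npz',**c);np.savez('top4.npz',**t)
x=np.array([[*knob(a)] for a in(28,30,32)]);print('side',((proj(c,x)-[290,150])*3.3).round(),'top',((proj(t,x)-[240,165])*3.3+[396,0]).round())
W=world(t);m=cv2.erode(((t['image'].min(2)>90)).astype(np.uint8),np.ones((5,5)))>0
d=W-H;xx=-(d[...,:2]@E3[:2]);yy=d[...,:2]@np.array([.99,.142])
k=m&(xx>5)&(xx<95)&(abs(yy)<38)&(W[...,2]>30)
print(k.sum(),np.degrees(np.arctan(np.polyfit(xx[k],d[...,2][k],1)[0])))
cv2.imwrite('pics/f.png',np.hstack([cv2.resize(c['image'][150:270,290:410],None,fx=3.3,fy=3.3),cv2.resize(t['image'][165:285,240:360],None,fx=3.3,fy=3.3)]))"
```

```text
t 19.18 pos [475.  388.4 239.8] F [-0.6  0.6 -0.6] grip 0.599 0.0 j [0.49 0.52 1.22 0.   1.4  0.34]
turn first [ 0.    -0.001  0.007]  then shift [-186.7    0.9  205.8]  shift now [-186.9   -0.3  205.6]
side [[230. 168.]
 [229. 158.]
 [229. 149.]] top [[462. 201.]
 [466. 201.]
 [471. 200.]]
1610 30.002212012613676
```

View pics/f.png

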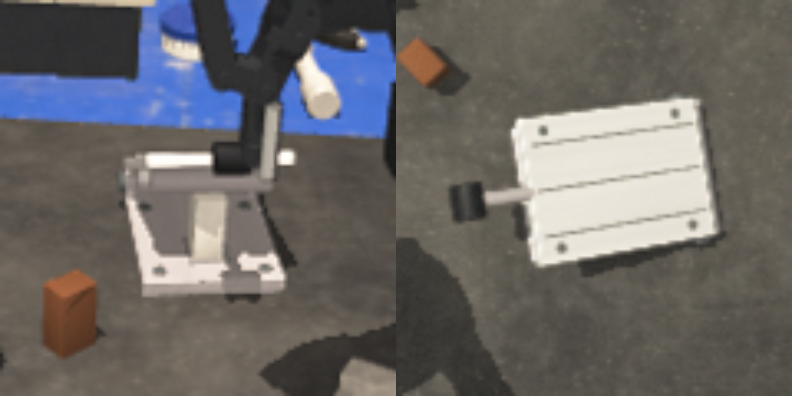

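The final pictures show the roller resting on the upright block (side crop (210,190) to (207,262)) and the knob at (229,156), where 30 degrees predicts (229,158). The depth fit over the plate gives 30.0 degrees, and the arm is clear.

```bash
python3 -c "
from rig import finish_job
print(finish_job())"
```

```text
the job is handed in; nothing more can be done
None
```

I handed the job in at about 19 s of the 61 s allowed: the plate measures 30.0° with its roller on the upright gauge block in the scribed rectangle, the arm is clear and no bystander was knowingly touched, but no verdict came back.

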